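# Drift a specimen stand's hidden strip into line and fit its thumb bolt

### The job

The loose drilled strip under the specimen stand's cover plate has slid out of line with the plate's two holes. Feel the tapered drift through the hole next to the V-shaped rest and into the strip, press it gently and fully home so that it draws the strip into line, and leave it there; then fit the round-headed thumb bolt fully home in the other hole. Never force either pin, let go of both and leave everything else where it is.

Things in the scene. Friction and masses are not known exactly. Their poses are not given: they have to be found in the camera images.
- stand: Specimen stand fixed to the bench: grey hollow foot 90 (its x) x 200 (its y) mm under an 8 mm aluminium cover plate, whose upper face is 60 mm above the bench; a white V-shaped rest stands on the plate from 65 to 95 mm along +y, up to 95 mm above the bench. Origin under its centre, z up. A loose steel strip with two matching holes lies under the plate (see hole_rest, hole_end).
- hole_rest (a point): Mouth centre, at the plate's upper face, of the 16 mm hole next to the V-shaped rest (20 mm along stand +y; 80 mm from the other hole). The drift goes here. The strip, 10 mm thick, lies 9 mm below this face; it slides level, never turns and stays where pushed (about 4 N of friction each way); below it the foot is hollow to the bench. Axes as the stand.
- hole_end (a point): Mouth centre, at the plate's upper face, of the 16 mm hole near the plain end (60 mm along stand -y). The thumb bolt goes here. Axes as the stand. At the start the strip's two 16 mm holes are both off the plate's holes by the same level shift of 8 to 9.5 mm: its size and direction change each time and are not measured, but can be seen through the holes or felt out with the drift's tip.
- rack: Fixed oak holder block 70 (x) x 200 (y) x 56 mm high with three upright 18 mm holes, 65 mm apart along its y; origin under its centre. The drift, the thumb bolt and a spare screw stand in its holes in any order, their collars resting on its top.
- drift_grip (a point): Steel drift: square head 18 x 18 mm, 42 mm tall, over a round collar 24 mm wide, 4 mm thick; below the collar a 15 mm round shank for 20 mm, a 20 mm taper, then a 5 mm blunt nose 14 mm long (54 mm collar to tip). About 0.15 kg. This point: on its axis, mid-head, 27 mm above the collar's underside; z up along the axis, x and y square to the flats.
- drift_seat (a point): Point on the drift's axis at the underside of its collar; at the hole's mouth when the drift is fully home.
- drift: The drift as a body; its origin is the same point as drift_seat.
- bolt_grip (a point): Steel thumb bolt: round knurled head 20 mm wide, 42 mm tall, over a round collar 26 mm wide, 4 mm thick; below it a plain 14 mm shank 24 mm long with a 1.5 mm chamfered end (no thread: push it in, no turning). About 0.13 kg. This point: on its axis, mid-head, 27 mm above the collar's underside; z up along the axis.
- bolt_seat (a point): Point on the bolt's axis at the underside of its collar; at the hole's mouth when the bolt is fully home.
- bolt: The thumb bolt as a body; its origin is the same point as bolt_seat.
- spare: Bystander: spare screw with a low round head 8 mm high and 26 mm in diameter, standing in the holder block. Not used. Origin at the underside of its head.
- bone: Bystander: model thigh bone, about 350 mm long, lying beyond the work; origin under its centre.
- vial: Bystander: small amber jar 36 mm in diameter, 60 mm tall, between stand and holder; origin under its centre.
- beaker: Bystander: glass beaker 70 mm in diameter, 90 mm tall, between stand and holder, nearer the robot; origin under its centre.
Mind the look-alikes: they are no part of the job. What is shaped like the bolt but red is not meant. What is shaped like the drift but pink is not meant.

How it is judged:
By the outcome, as a careful person would: the job done as asked, in the order asked, and still so for the second after the job is handed in, with the robot touching nothing.
It also fails if it takes over 67 s, if anything falls off the work surface, if the arm or the gripper's body presses on something with over 40 N, if the wrist force passes 120 N, or if a joint passes its speed limit or range.

### The arm

A 6-joint arm with a two-finger parallel gripper is mounted at the origin on the work surface. World frame = base frame: x ahead of the robot, y to its left, z up, the work surface at z = 0. Lengths are in m, angles in rad, forces in N, time in s.
With the tool pointing down it reaches from about 0.3 to 0.75 m from the base axis. Payload 8.5 kg.
Tool frame: the origin (TCP) lies midway between the tips of the shut fingers; the grasp point (between the pads) lies 19 mm behind it; z points along the fingers, y is the direction in which the jaws open and shut (so a half turn about z gives the same grasp; the last joint's range is limited). The gripper opens to 85 mm and grips with 20 to 120 N. Pads are 22 mm wide; open, the fingers measure 114 mm over their backs; the gripper's body (76 mm by 85 mm) begins 54 mm behind the grasp point. The pads swing forward as they close: fully open they stand 13 mm farther back than shut.
Start: joints at [1.009, 0.381, 1.297, -0, 1.464, -0.215], TCP at [0.187, 0.517, 0.231] pointing down, gripper open.
Joint ranges: [-3.11, 3.11], [-0.89, 2.33], [0.22, 2.48], [-1.42, 4.56], [0.17, 2.85], [-2.88, 2.88]. Speed limits (rad/s): [2.39, 2.39, 3.14, 3.14, 3.14, 3.14].

### API

Orientations are given as [roll, pitch, yaw] about the fixed x, y, z axes, in that order (R = Rz(yaw) Ry(pitch) Rx(roll)).
In Python, from rig import ctrl, cams gives the robot as it stands.
- The arm moves only by the shell command python3 -m crank 'ROWS' [OPENING]. ROWS is JSON, one flat list of numbers, 6 for each row, row after row: the shift along the tool's x, y, z normalised to -1 to 1, where 1 is 0.4 m, then the turn, a rotation vector about the tool's x, y, z normalised to -1 to 1, where 1 is pi/2 rad. A call has exactly 5 rows; each row is the pose to reach, as a shift and turn from the pose measured when the call began, along the tool's axes at that moment; what a row does not reach only later rows make up. A row lasts 1/12 s, in which the tool goes at most 41.7 mm and 7.16 degrees, less where a joint would pass 70% of its speed; a pose out of reach is approached as far as the arm can. A call with a number of a shift or a turn outside -1 to 1 is refused whole. A call with a gripper value outside its range is refused whole. OPENING is the closure, from 0 (fully open) to 1 (shut), set as the call begins (- or left out, the last holds). The fingers move at their own pace and stop on an object; the grip force is fixed at half the most. Time passes only in rows, so rows that repeat a pose let the fingers close, or fill a call up. It gives the time, the measured TCP pose, the force and the opening at its end, in the units of the state.
- ctrl.get_state(): the state, without advancing time (a new reading comes with each control period).
- cams.read_camera(name): name is "side" or "top"; returns the picture (384x512x3 uint8, blue, green, red); there is no depth.
- cams.get_calibration(name): a dict with "K" (3x3 intrinsics, pixels), "R" (3x3) and "t" (3): a world point X has camera coordinates R X + t. Camera axes: x right, y down, z forward; pixel columns grow to the right and rows downward; lengths in m; the calibration is good to about 2 mm. A picture is of the moment at which its call begins. get_calibration takes no time and is no camera call.
- ctrl.close_job(): hands the job in, once; it reports no verdict.
The state is a dict: "time": time; "q": joint angles; "qvel": joint speeds; "tau": joint torques, N m; "tool_pos": TCP position; "ee_rot": TCP orientation; "contact_force": force on the tool from outside, world axes, zero at the start; "ft_torque": the same for the moment, N m; "grip_width": finger opening in m.
Only numpy, scipy, OpenCV 4.12 (cv2) and the standard library are available. Lean on these libraries where they do the work, as an engineer would, in place of code of your own. Each camera call takes 0.05 s, during which the arm holds its last target.

## Working session

There is one attempt and no reset: what is moved stays moved. The work goes in short steps, Python scripts to look and compute and a shell command to move; the robot and the scene stay as the last step left them, time stands still between calls to the robot, and variables do not carry over. Pictures are saved under pics/ and viewed, and the job is handed in when it is done.

```bash
ls; mkdir -p pics
python3 - <<'E'
from rig import ctrl, cams
import cv2
for n in ["side","top"]:
    im=cams.read_camera(n); cv2.imwrite(f"pics/{n}0.png",im)
    c=cams.get_calibration(n); print(n,c)
print(ctrl.get_state())
E
```

```text
pics
side {'K': array([[441.35418429,   0.        , 251.28669934],
       [  0.        , 441.35418429, 192.50521343],
       [  0.        ,   0.        ,   1.        ]]), 'R': array([[ 0.95179024, -0.3066758 ,  0.00672922],
       [-0.19396263, -0.61868214, -0.76132181],
       [ 0.23764223,  0.72331346, -0.64833928]]), 't': array([-0.54660923,  0.18325161,  0.94462166])}
top {'K': array([[480.4151375 ,   0.        , 258.50768598],
       [  0.        , 480.4151375 , 187.24104444],
       [  0.        ,   0.        ,   1.        ]]), 'R': array([[-0.02804435, -0.9996022 ,  0.0029913 ],
       [-0.99519308,  0.0276395 , -0.09395099],
       [ 0.09383094, -0.00561171, -0.99557233]]), 't': array([0.00875826, 0.56769126, 0.89857071])}
{'time': 0.1, 'q': array([ 1.00872486e+00,  3.81164807e-01,  1.29815021e+00, -6.32178250e-06,
        1.46360293e+00, -2.15266353e-01]), 'qvel': array([ 0.00169217, -0.00302772, -0.0030441 ,  0.00191437, -0.00198194,
        0.00088295]), 'tau': array([ 3.78558703e-03, -4.49214792e+01, -2.31654364e+01, -2.07445419e-04,
        3.63901963e-03,  3.30386035e-05]), 'tool_pos': array([0.18678959, 0.51703923, 0.23076581]), 'ee_rot': array([-3.14029661e+00, -2.76952219e-04,  2.79478804e+00]), 'contact_force': array([-0.57719372, -0.81903062,  0.26908285]), 'ft_torque': array([-0.04183021,  0.0296194 ,  0.01742092]), 'grip_width': 0.085344654708681}
```

View pics/side0.png

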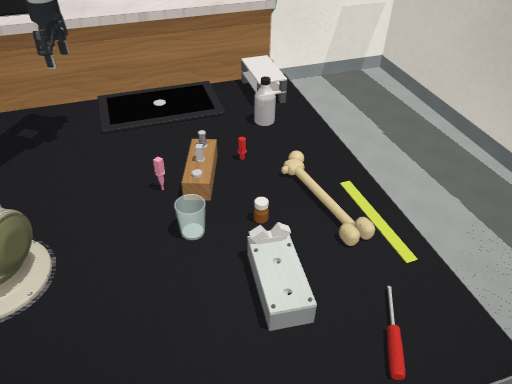

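View pics/top0.png

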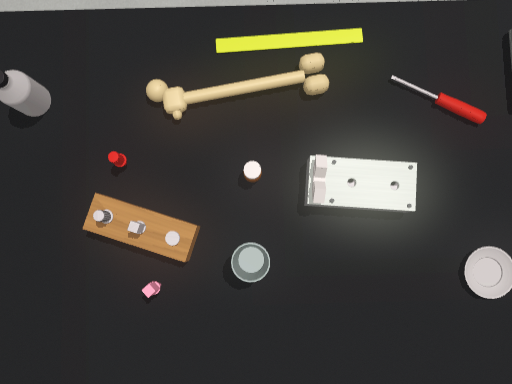

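Run:
```python
import cv2,numpy as np
t=cv2.imread("pics/top0.png");s=cv2.imread("pics/side0.png")
cv2.imwrite("pics/t_stand.png",cv2.resize(t[145:220,300:425],None,fx=6,fy=6,interpolation=cv2.INTER_CUBIC))
cv2.imwrite("pics/t_rack.png",cv2.resize(t[185:270,75:210],None,fx=5.5,fy=5.5,interpolation=cv2.INTER_CUBIC))
a=cv2.resize(s[215:330,235:325],None,fx=5,fy=5,interpolation=cv2.INTER_CUBIC)
cv2.imwrite("pics/s_stand.png",a)
cv2.imwrite("pics/s_rack.png",cv2.resize(s[120:205,140:260],None,fx=6,fy=6,interpolation=cv2.INTER_CUBIC))
```

```text
(no output)
```

View pics/t_stand.png

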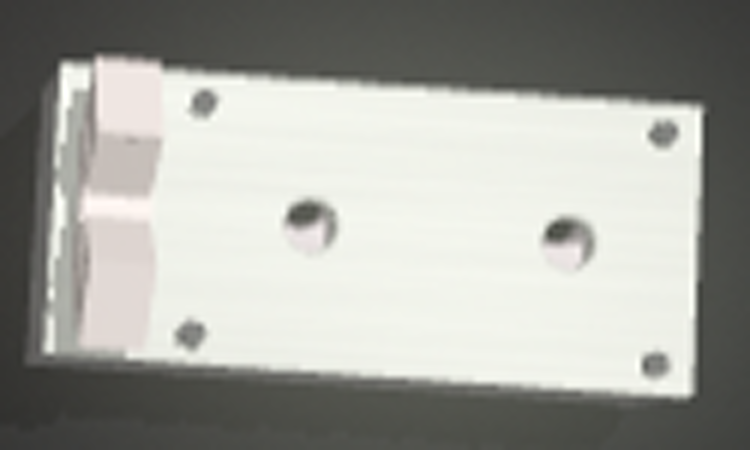

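View pics/t_rack.png

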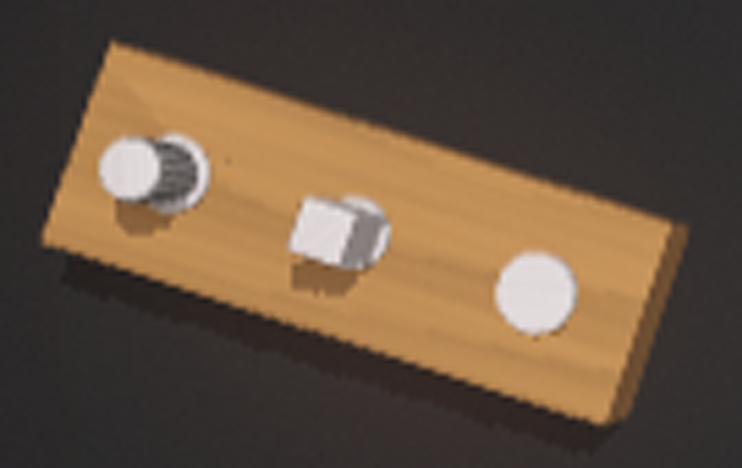

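View pics/s_stand.png

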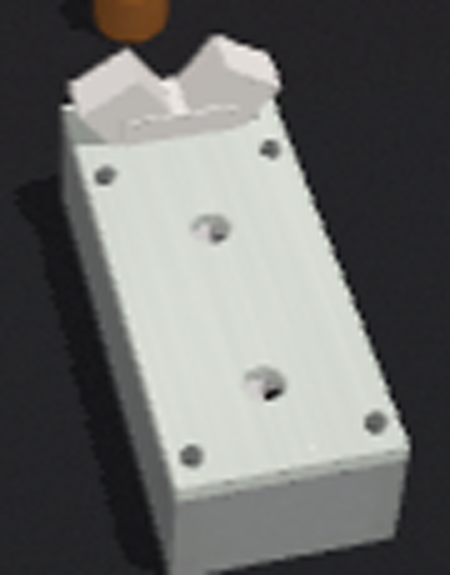

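View pics/s_rack.png

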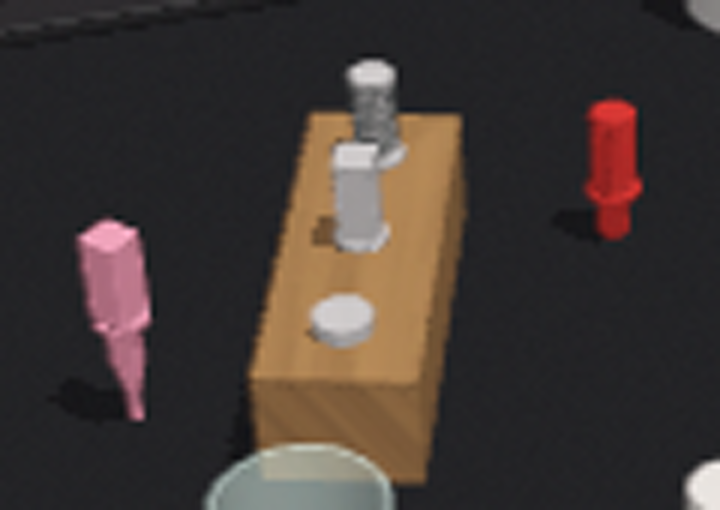

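```bash
cat > h.py <<'E'
import numpy as np, cv2
from rig import ctrl, cams
from scipy.optimize import least_squares
from scipy.spatial.transform import Rotation as Ro
C={n:cams.get_calibration(n) for n in ["side","top"]}
def proj(n,X):
    c=C[n]; Y=np.atleast_2d(X)@c["R"].T+c["t"]; p=Y@c["K"].T; return p[:,:2]/p[:,2:]
def ray(n,uv,z):
    c=C[n]; o=-c["R"].T@c["t"]; d=c["R"].T@np.linalg.inv(c["K"])@np.array([uv[0],uv[1],1.]); return o+d*(z-o[2])/d[2]
def tri(uvs,uvt):
    P=[C[n]["K"]@np.c_[C[n]["R"],C[n]["t"]] for n in("side","top")]
    X=cv2.triangulatePoints(P[0],P[1],np.array(uvs,float).reshape(2,1),np.array(uvt,float).reshape(2,1)); return (X[:3]/X[3]).ravel()
E
python3 - <<'E'
from h import *
for n in C: print(n,-C[n]["R"].T@C[n]["t"])
T=lambda x,y:(300+x/6,145+y/6)
S=lambda x,y:(235+x/5,215+y/5)
ft=dict(rest=T(310,226),end=T(568,243),sA=T(204,102),sB=T(190,333),sC=T(664,133),sD=T(655,364),)
fs=dict(rest=S(211,229),end=S(266,383),sA=S(270,149),sB=S(105,176),sC=S(376,423),sD=S(191,456))
for k in ft:
    a=ray("top",ft[k],.06);b=ray("side",fs[k],.06); print(k,a.round(4),b.round(4),tri(fs[k],ft[k]).round(4))
# rack
T=lambda x,y:(75+x/5.5,185+y/5.5); S=lambda x,y:(140+x/6,120+y/6)
print("rack corners top z.056",[ray("top",T(*p),.056).round(4)[:2] for p in [(113,42),(673,227),(605,424),(43,243)]])
print("rack corners side",[ray("side",S(*p),.056).round(4)[:2] for p in [(309,113),(461,114),(250,380),(417,380)]])
print("bolt head", ray("top",T(131,169),.102).round(4), ray("side",S(371,74),.102).round(4))
print("drift head", ray("top",T(322,231),.102).round(4), ray("side",S(356,155),.102).round(4))
print("spare", ray("top",T(536,292),.064).round(4), ray("side",S(343,314),.064).round(4))
print("drift collar", ray("top",T(352,231),.06), ray("side",S(361,234),.06))
E
```

```text
side [ 0.33131931 -0.73751489  0.75562702]
top [ 0.4808943  -0.00189341  0.94790109]
rest [ 0.5683 -0.1803  0.06  ] [ 0.5707 -0.1838  0.06  ] [ 0.57   -0.1812  0.0571]
end [ 0.5608 -0.26    0.06  ] [ 0.5639 -0.2628  0.06  ] [ 0.5626 -0.261   0.0578]
sA [ 0.608  -0.1491  0.06  ] [ 0.6103 -0.1495  0.06  ] [ 0.609  -0.1494  0.06  ]
sB [ 0.5362 -0.1417  0.06  ] [ 0.5383 -0.1429  0.06  ] [ 0.5372 -0.1421  0.0592]
sC [ 0.5943 -0.2917  0.06  ] [ 0.5968 -0.2926  0.06  ] [ 0.5955 -0.2922  0.0596]
sD [ 0.5226 -0.2848  0.06  ] [ 0.5249 -0.2853  0.06  ] [ 0.5237 -0.2851  0.0599]
rack corners top z.056 [array([0.5633, 0.2965]), array([0.4956, 0.1082]), array([0.4307, 0.1319]), array([0.4962, 0.3197])]
rack corners side [array([0.4976, 0.3183]), array([0.5662, 0.2961]), array([0.4324, 0.1288]), array([0.4988, 0.108 ])]
bolt head [0.5182 0.2752 0.102 ] [0.52   0.2718 0.102 ]
drift head [0.4967 0.2143 0.102 ] [0.4993 0.2106 0.102 ]
spare [0.4752 0.1531 0.064 ] [0.4774 0.1509 0.064 ]
drift collar [0.49720531 0.21505297 0.06      ] [0.49851416 0.21042202 0.06      ]
```

Run:
```python
from h import *
t=cv2.imread("pics/top0.png");s=cv2.imread("pics/side0.png")
f=lambda im,u,v,r=10:cv2.resize(im[v-r:v+r,u-r:u+r],(390,290*390//290),interpolation=cv2.INTER_NEAREST)
def f(im,u,v,r=9): return cv2.resize(im[v-r:v+r+1,u-r:u+r+1],(380,290),interpolation=cv2.INTER_NEAREST)
a=np.vstack([np.hstack([f(t,352,183),f(t,395,185)]),np.hstack([f(s,277,261),f(s,288,292)])])
cv2.imwrite("pics/holes.png",a)
for im,u,v in[(t,352,183),(t,395,185),(s,277,261),(s,288,292)]:
    print(u,v);print(im[v-7:v+8,u-7:u+8].mean(2).astype(int))
```

```text
352 183
[[236 236 236 237 236 237 237 238 238 238 238 238 238 239 239]
 [238 238 237 238 234 228 225 228 231 235 237 237 237 237 237]
 [240 240 240 231 209 183 158 182 195 221 237 239 240 239 239]
 [241 241 239 175 119  90  96  96 134 174 217 240 240 240 241]
 [242 242 228 110  90  90  89  90 127 147 158 236 241 241 241]
 [240 240 190  98  89  90  90 114 166 156 163 221 243 243 243]
 [241 241 197 165 130 135 153 185 214 170 142 217 240 240 241]
 [240 240 225 226 200 204 220 231 231 170 149 216 241 241 241]
 [239 239 233 228 229 229 229 229 229 165 170 233 241 241 240]
 [239 239 239 225 226 227 227 228 226 172 209 239 240 240 240]
 [238 238 239 235 226 228 223 225 219 214 233 239 239 239 239]
 [239 239 239 239 239 235 224 229 228 238 238 239 238 239 239]
 [240 240 240 240 240 240 239 239 239 239 239 240 240 239 240]
 [239 240 240 240 240 240 239 240 240 240 241 241 241 241 241]
 [240 240 240 240 240 240 240 240 240 240 240 240 240 240 240]]
395 185
[[239 239 238 238 238 238 238 237 237 237 236 236 237 236 236]
 [239 239 239 240 239 239 239 238 238 238 238 238 237 237 237]
 [240 240 24
[... 2015 characters left out ...]
3 213]
 [216 214 208 186 170 169 164 156 152 171 203 214 213 212 213]
 [216 214 203 166 166 157 165 153 148 148 173 204 214 213 213]
 [216 214 205 192 204 201 181 136 140 141 150 194 214 212 213]
 [216 214 204 203 205 199 169 137 137 115 134 190 213 212 212]
 [215 216 213 207 205 200 164  77  25  43 130 204 214 214 211]
 [215 216 215 210 203 204 180  24  74 158 204 211 213 214 212]
 [214 216 216 213 211 210 204 204 212 214 214 211 212 213 213]
 [213 215 216 214 212 211 213 213 212 213 214 212 212 214 213]
 [213 214 215 215 212 211 212 213 211 213 213 212 211 212 214]
 [213 213 215 215 213 211 212 214 211 212 214 213 211 212 213]
 [212 213 214 215 213 211 210 213 212 211 213 213 211 211 213]]
```

View pics/holes.png

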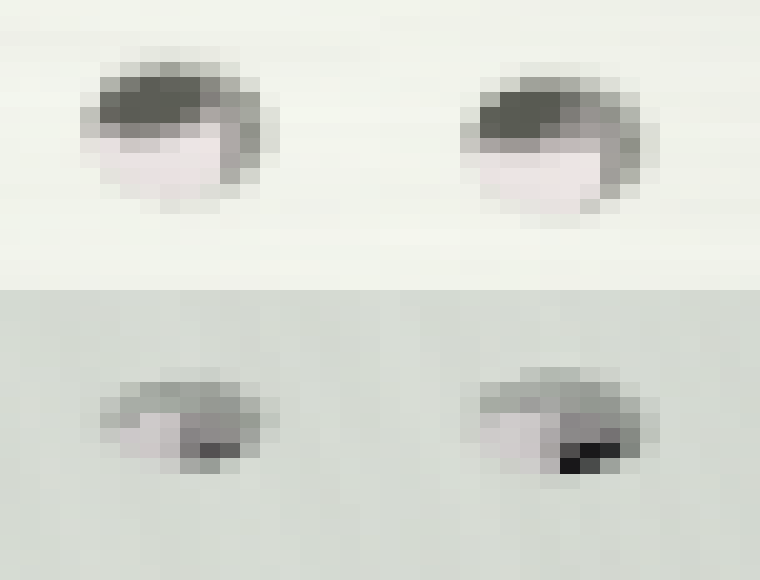

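```bash
cat > fit.py <<'E'
from h import *
from scipy.optimize import differential_evolution
I={"top":cv2.imread("pics/top0.png").mean(2),"side":cv2.imread("pics/side0.png").mean(2)}
yaw=-0.097; ay=np.array([-np.sin(yaw),np.cos(yaw)])
SS=5
P={}
for n,cs in {"top":[(352,183),(395,185)],"side":[(277,261),(288,292)]}.items():
    c=C[n]; o=-c["R"].T@c["t"]; M=c["R"].T@np.linalg.inv(c["K"])
    for k,(u,v) in enumerate(cs):
        r=8
        g=(np.arange((2*r+1)*SS)+.5)/SS-.5-r
        U,V=np.meshgrid(u+g,v+g); d=np.stack([U,V,np.ones_like(U)],-1)@M.T
        at=lambda z:(o+d*((z-o[2])/d[...,2])[...,None])[...,:2]
        P[n,k]=(at(.06),at(.052),at(.051),at(.041),at(0.0),I[n][v-r:v+r+1,u-r:u+r+1])
R=.008
def model(p,n,k):
    h=np.array([p[0],p[1]])-(80e-3*ay if k else 0)
    if n=="side": h=h+p[2:4]
    s=h+p[4:6]; L=p[6:8]
    a,b,c_,d,e,im=P[n,k]
    ins=lambda q,w:((q-w)**2).sum(-1)<R*R
    top=ins(a,h); low=ins(b,h); st=ins(c_,s); sl=ins(d,s)
    cl=np.zeros(top.shape,int)
    lit=ins(c_+L*.009,h)&ins(c_+L*.001,h)
    cl[top&~low]=1
    m=top&low
    cl[m&~st&lit]=2; cl[m&~st&~lit]=3; cl[m&st&~sl]=4; cl[m&st&sl]=5
    N=im.shape[0]
    F=np.stack([(cl==j).reshape(N,SS,N,SS).mean((1,3)) for j in range(6)],-1)
    return F,im
def cost(p,full=False):
    tot=0;out={}
    for n in("top","side"):
        Fs=[model(p,n,k) for k in(0,1)]
        A=np.concatenate([f.reshape(-1,6) for f,_ in Fs]); y=np.concatenate([i.ravel() for _,i in Fs])
        w,*_=np.linalg.lstsq(A.T@A+1e-3*np.eye(6),A.T@y,rcond=None); w=np.clip(w,0,255)
        rr=y-A@w; tot+=(rr**2).sum(); out[n]=(w.round(),(rr**2).mean()**.5)
    return (tot,out) if full else tot
if __name__=="__main__":
    b=[(.563,.574),(-.186,-.175),(-.001,.005),(-.005,.004),(-.0097,.0097),(-.0097,.0097),(-1.5,1.5),(-1.5,1.5)]
    for sd in (0,1):
        r=differential_evolution(cost,b,seed=sd,popsize=12,maxiter=150,tol=1e-6)
        print(r.x.round(5),np.hypot(*r.x[4:6]),cost(r.x,True))
E
time python3 fit.py
```

```text
[ 0.5697  -0.17992  0.0009  -0.0016   0.00835  0.00107  0.2237  -0.17173] 0.00841470443880979 (np.float64(26372.285149433592), {'top': (array([238., 153., 223., 153., 130.,  93.]), np.float64(5.513765971356401)), 'side': (array([214., 160., 202., 226., 136.,  33.]), np.float64(3.901945121229575))})
[ 0.56967 -0.17988  0.00092 -0.00163  0.00842  0.00106  0.28907 -0.17483] 0.008487815622953922 (np.float64(26279.29556178957), {'top': (array([238., 151., 223., 156., 128.,  92.]), np.float64(5.484877490040388)), 'side': (array([213., 160., 202., 217., 135.,  33.]), np.float64(3.921992885727969))})
real	6m12.894s
user	6m12.960s
sys	0m0.297s
```

Run:
```python
from h import *
t=cv2.imread("pics/top0.png").mean(2)
print(t[218:238,126:148].astype(int))
```

```text
[[142 142 142 140 141 141 142 142 143 143 142 142 142 140 139 138 139 139
  139 140 141 141]
 [144 143 142 142 142 142 142 141 141 142 142 143 142 142 142 141 140 140
  137 138 138 139]
 [143 144 144 143 153 160 148 139 142 142 142 154 166 163 161 151 141 142
  141 140 139 138]
 [142 142 143 138 186 199 181 170 159 147 140 171 194 196 193 186 167 149
  143 143 142 142]
 [141 141 142 127 216 221 219 222 199 179 170 157 162 187 189 210 207 175
  151 143 144 143]
 [136 138 138 166 222 217 218 218 219 218 222 199 182 154 141 158 192 190
  165 143 142 143]
 [129 131 135 200 216 217 217 217 217 217 217 221 223 188 137 137 137 137
  153 136 142 143]
 [131 130 137 217 216 218 216 216 216 218 219 220 218 150 130 129 129 127
  136 148 143 143]
 [132 133 160 219 217 216 215 217 218 219 218 218 214 125 129 129 128 128
  171 197 145 144]
 [131 134 198 216 215 215 216 218 219 217 217 220 190 131 129 130 128 136
  208 186 142 143]
 [132 146 217 214 215 216 218 218 216 217 218 220 148 130 129 129 128 155
  220 165 140 140]
 [135 163 216 215 217 218 217 216 217 218 220 211 125 130 130 129 127 170
  215 145 138 138]
 [138 156 194 207 209 214 216 216 218 218 219 175 131 129 129 128 136 207
  192 129 132 134]
 [138 138 127 145 154 193 204 209 219 217 218 144 130 129 128 127 156 212
  133 132 130 129]
 [136 136 129 130  98  91 112 154 207 206 209 129 134 133 147 122 146 153
  133 133 133 133]
 [139 138  96  95  96  96  97  97  91 111 125 135 137 135 168 105 112 132
  132 132 133 133]
 [141 140  98  97  97  96  95  96  96  96  98  98  98  98 111 111 135 133
  133 133 132 132]
 [139 140  99  99  99  97  98  97  96  96  96  97  98  98 139 140 139 138
  136 136 134 133]
 [139 139  98  98  98  99  99  99  98  98  98  97  97 111 139 140 140 140
  140 139 138 137]
 [139 139 113 112 112 111  97 111  99 100  99  98 113 139 139 138 139 140
  140 141 140 141]]
```

```bash
cat >> h.py <<'E'
def plan(x,y,z,yaw=None):
    s=ctrl.get_state(); R=Ro.from_euler("xyz",s["ee_rot"]); 
    if yaw is None: yaw=s["ee_rot"][2]
    Rt=Ro.from_euler("xyz",[np.pi,0,yaw])
    d=np.array([x,y,z])-s["tool_pos"]
    print("t %.2f"%s["time"],"pos",s["tool_pos"].round(4),"rot",s["ee_rot"].round(4),"F",s["contact_force"].round(1),"w %.4f"%s["grip_width"])
    print("row",(R.inv().apply(d)/.4).round(4),((R.inv()*Rt).as_rotvec()/(np.pi/2)).round(4), "mm",(1e3*d).round(1))
E
python3 -c "
from h import *
plan(.4978,.213,.2,1.224)"
```

```text
t 0.10 pos [0.1868 0.517  0.2308] rot [-3.1403e+00 -3.0000e-04  2.7948e+00] F [-0.6 -0.8  0.3] w 0.0853
row [-0.9896 -0.4505  0.0772] [-8.e-04  5.e-04  1.e+00] mm [ 311.  -304.   -30.8]
```

```bash
python3 -m crank '[-0.99,-0.45,0.05,0,0,1, -0.99,-0.45,0.05,0,0,1, -0.99,-0.45,0.05,0,0,1, -0.99,-0.45,0.05,0,0,1, -0.99,-0.45,0.05,0,0,1]' 0
python3 -c "
from h import *
plan(.4978,.213,.2,1.224)"
```

```text
time: 0.52
tool_pos: [0.3366, 0.3702, 0.2213]
ee_rot: [-3.141, 0.0, 2.164]
contact_force: [0.3, 1.8, -0.1]
grip_width: 0.0857
t 0.52 pos [0.3366 0.3702 0.2213] rot [-3.1408e+00  4.0000e-04  2.1641e+00] F [ 0.3  1.8 -0.1] w 0.0857
row [-0.5511  0.1146  0.0534] [-3.000e-04  5.000e-04  5.985e-01] mm [ 161.2 -157.2  -21.3]
```

```bash
python3 -m crank '[-0.551,0.115,0.053,0,0,0.598, -0.551,0.115,0.053,0,0,0.598, -0.551,0.115,0.053,0,0,0.598, -0.551,0.115,0.053,0,0,0.598, -0.551,0.115,0.053,0,0,0.598]'
python3 -c "
from h import *
plan(.4978,.213,.17,1.224)"
```

```text
time: 0.93
tool_pos: [0.4851, 0.2249, 0.2016]
ee_rot: [-3.141, 0.001, 1.538]
contact_force: [0.7, 0.1, -0.4]
grip_width: 0.0856
t 0.93 pos [0.4851 0.2249 0.2016] rot [-3.1408e+00  9.0000e-04  1.5384e+00] F [ 0.7  0.1 -0.4] w 0.0856
row [-0.0287  0.0329  0.079 ] [-0.0004  0.0006  0.2002] mm [ 12.7 -11.9 -31.6]
```

```bash
python3 -m crank '[-0.0287,0.033,0.079,0,0,0.2, -0.0287,0.033,0.079,0,0,0.2, -0.0287,0.033,0.079,0,0,0.2, -0.0287,0.033,0.079,0,0,0.2, -0.0287,0.033,0.079,0,0,0.2]'
python3 - <<'E'
from h import *
plan(.4978,.213,.064,1.224)
a=cams.read_camera("top");b=cams.read_camera("side")
cv2.imwrite("pics/t1.png",a);cv2.imwrite("pics/s1.png",b)
cv2.imwrite("pics/g1.png",np.hstack([cv2.resize(a[150:290,60:220],(400,350)),cv2.resize(b[70:210,120:280],(400,350))]))
E
```

```text
time: 1.35
tool_pos: [0.4978, 0.213, 0.1698]
ee_rot: [-3.141, 0.001, 1.227]
contact_force: [0.3, -0.0, 1.0]
grip_width: 0.0859
t 1.35 pos [0.4978 0.213  0.1698] rot [-3.1408e+00  1.3000e-03  1.2267e+00] F [ 0.3 -0.   1. ] w 0.0859
row [0.0004 0.0003 0.2646] [-0.0005  0.0008  0.0017] mm [   0.    -0.  -105.8]
```

View pics/g1.png

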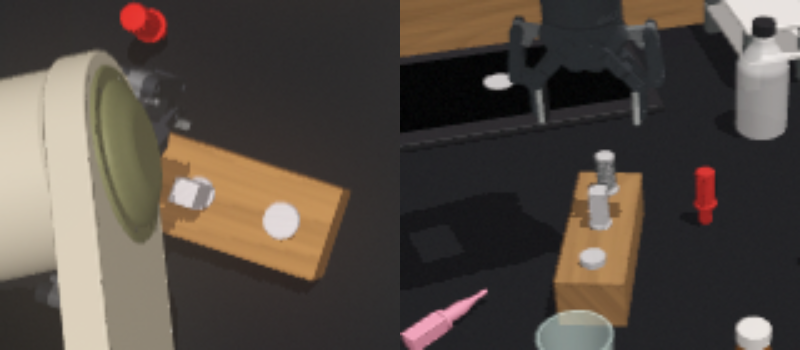

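Run:
```python
from h import *
print(proj("side",[.4978,.213,.183]))
b=cv2.imread("pics/s1.png")
cv2.imwrite("pics/g2.png",cv2.resize(b[85:175,150:240],None,fx=6.5,fy=6.5,interpolation=cv2.INTER_CUBIC))
```

```text
[[196.2757122 118.404676 ]]
```

View pics/g2.png

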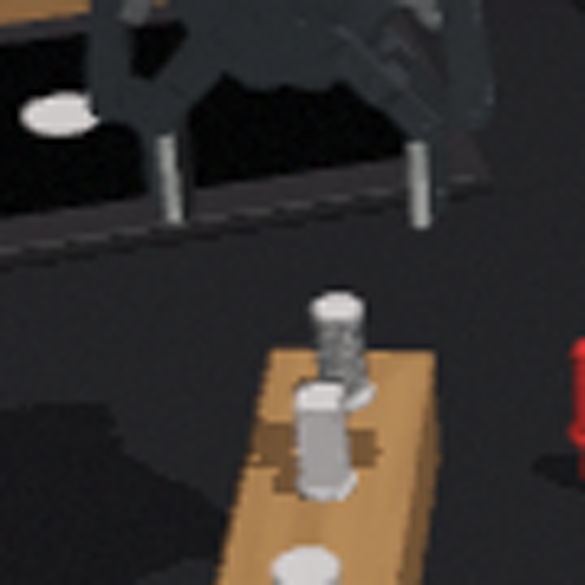

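```bash
python3 -m crank '[0,0,0.09,0,0,0, 0,0,0.18,0,0,0, 0,0,0.24,0,0,0, 0,0,0.2645,0,0,0, 0,0,0.2645,0,0,0]' 0
python3 -m crank '[0,0,0,0,0,0, 0,0,0,0,0,0, 0,0,0,0,0,0, 0,0,0,0,0,0, 0,0,0,0,0,0]' 1
python3 -c "
from h import *
plan(.4978,.213,.064,1.224)"
```

```text
time: 1.87
tool_pos: [0.4967, 0.2132, 0.0629]
ee_rot: [-3.138, 0.003, 1.228]
contact_force: [-0.7, 0.6, -0.2]
grip_width: 0.0854
time: 2.28
tool_pos: [0.4971, 0.2133, 0.0637]
ee_rot: [-3.14, 0.002, 1.228]
contact_force: [-0.4, 0.1, -0.7]
grip_width: 0.0257
t 2.28 pos [0.4971 0.2133 0.0637] rot [-3.1397e+00  1.9000e-03  1.2284e+00] F [-0.4  0.1 -0.7] w 0.0257
row [-0.0001  0.0019 -0.0007] [-0.0012  0.0012  0.0028] mm [ 0.7 -0.3  0.3]
```

```bash
python3 -m crank '[0,0,0,0,0,0, 0,0,0,0,0,0, 0,0,0,0,0,0, 0,0,0,0,0,0, 0,0,0,0,0,0]' 1
python3 -c "
from h import *
plan(.4978,.213,.064,1.224)"
```

```text
time: 2.7
tool_pos: [0.4972, 0.2133, 0.0639]
ee_rot: [-3.14, 0.002, 1.228]
contact_force: [0.1, -0.2, 3.9]
grip_width: 0.0173
t 2.70 pos [0.4972 0.2133 0.0639] rot [-3.1400e+00  1.8000e-03  1.2284e+00] F [ 0.1 -0.2  3.9] w 0.0173
row [-0.0002  0.0017 -0.0002] [-0.001   0.0011  0.0028] mm [ 0.6 -0.3  0.1]
```

```bash
python3 -m crank '[0,0,-0.04,0,0,0, 0,0,-0.12,0,0,0, 0,0,-0.22,0,0,0, 0,0,-0.3,0,0,0, 0,0,-0.34,0,0,0]'
python3 -c "
from h import *
plan(.5745,-.1802,.2,1.474)"
```

```text
time: 3.12
tool_pos: [0.4983, 0.2137, 0.2038]
ee_rot: [3.139, -0.001, 1.229]
contact_force: [0.5, 0.5, -1.1]
grip_width: 0.0171
t 3.12 pos [0.4983 0.2137 0.2038] rot [ 3.1387e+00 -9.0000e-04  1.2285e+00] F [ 0.5  0.5 -1.1] w 0.0171
row [-0.8637  0.5098  0.0102] [ 0.0019 -0.0003 -0.1563] mm [  76.2 -393.9   -3.8]
```

```bash
python3 -m crank '[-0.07,0.04,0,0,0,-0.03, -0.155,0.09,0,0,0,-0.06, -0.24,0.143,0,0,0,-0.09, -0.325,0.193,0,0,0,-0.12, -0.41,0.243,0,0,0,-0.15]'
python3 -c "
from h import *
plan(.5745,-.1802,.2,1.474)"
```

```text
time: 3.53
tool_pos: [0.5347, 0.0248, 0.2037]
ee_rot: [3.139, -0.0, 1.467]
contact_force: [1.7, -0.6, -0.7]
grip_width: 0.0172
t 3.53 pos [0.5347 0.0248 0.2037] rot [ 3.1392e+00 -3.0000e-04  1.4669e+00] F [ 1.7 -0.6 -0.7] w 0.0172
row [-0.4995  0.1522  0.0095] [ 0.0015 -0.0002 -0.0045] mm [  39.8 -205.    -3.7]
```

```bash
python3 -m crank '[-0.1,0.03,0.002,0,0,-0.004, -0.2,0.06,0.005,0,0,-0.004, -0.3,0.09,0.009,0,0,-0.004, -0.4,0.122,0.0095,0,0,-0.0045, -0.47,0.143,0.0095,0,0,-0.0045]'
python3 -c "
from h import *
plan(.5745,-.1802,.18,1.474)"
```

```text
time: 3.95
tool_pos: [0.572, -0.1713, 0.1992]
ee_rot: [3.14, -0.0, 1.472]
contact_force: [0.5, 0.2, -1.6]
grip_width: 0.0172
t 3.95 pos [ 0.572  -0.1713  0.1992] rot [ 3.1401e+00 -2.0000e-04  1.4723e+00] F [ 0.5  0.2 -1.6] w 0.0172
row [-0.0215  0.0084  0.0481] [ 0.0009 -0.0001 -0.0011] mm [  2.5  -8.9 -19.2]
```

```bash
python3 -m crank '[-0.0215,0.0084,0.04,0,0,0, -0.0215,0.0084,0.08,0,0,0, -0.0215,0.0084,0.12,0,0,0, -0.0215,0.0084,0.16,0,0,0, -0.0215,0.0084,0.167,0,0,0]'
python3 - <<'E'
from h import *
plan(.5745,-.1802,.132,1.474)
a=cams.read_camera("top");b=cams.read_camera("side")
cv2.imwrite("pics/t3.png",a);cv2.imwrite("pics/s3.png",b)
cv2.imwrite("pics/g3.png",np.hstack([cv2.resize(a[130:230,300:400],(400,400)),cv2.resize(b[210:310,230:330],(400,400),interpolation=cv2.INTER_CUBIC)]))
E
```

```text
time: 4.37
tool_pos: [0.5733, -0.1797, 0.1292]
ee_rot: [-3.138, -0.003, 1.472]
contact_force: [0.4, -0.5, -2.0]
grip_width: 0.0174
t 4.37 pos [ 0.5733 -0.1797  0.1292] rot [-3.1377e+00 -2.5000e-03  1.4720e+00] F [ 0.4 -0.5 -2. ] w 0.0174
row [-0.001   0.0032 -0.0069] [-0.0025 -0.0016 -0.0012] mm [ 1.2 -0.5  2.8]
```

View pics/g3.png

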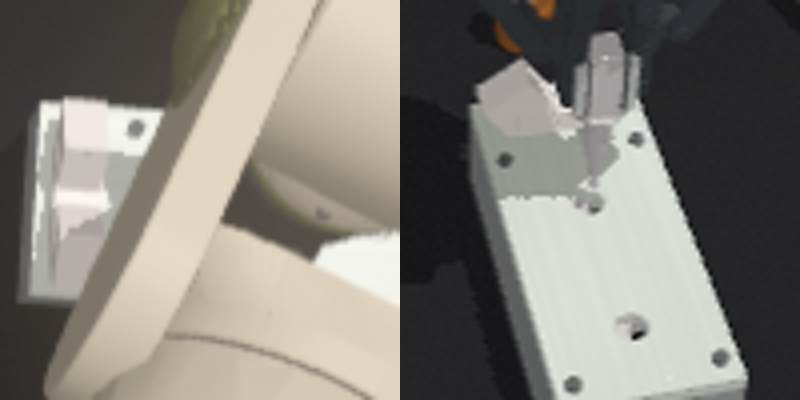

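Run:
```python
from h import *
p=np.array([.5733,-.1797,.1292-.062])
print(proj("side",p), proj("side",p+[0,0,.014]),proj("side",p+[0,0,.054]), "hole",proj("side",[.5706,-.1815,.06]),"aim",proj("side",[.5706+.0042,-.181,.06]))
b=cv2.imread("pics/s3.png")
cv2.imwrite("pics/g4.png",cv2.resize(b[215:275,250:310],None,fx=10,fy=10,interpolation=cv2.INTER_CUBIC))
```

```text
[[277.85313129 256.74899032]] [[278.16787706 252.16105914]] [[279.10324346 238.52657362]] hole [[276.77149074 260.00918509]] aim [[278.59505387 259.36417194]]
```

View pics/g4.png

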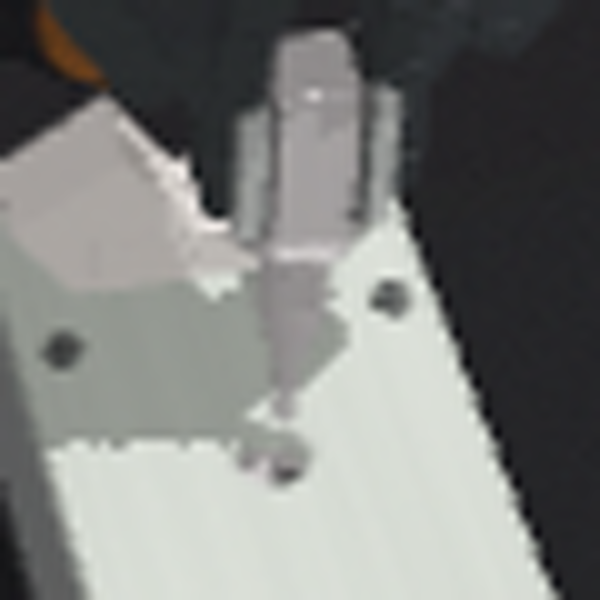

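```bash
python3 -m crank '[0,0.003,0.008,-0.002,-0.0016,0, 0,0.003,0.013,-0.0025,-0.0016,0, 0,0.003,0.013,-0.0025,-0.0016,0, 0,0.003,0.013,-0.0025,-0.0016,0, 0,0.003,0.013,-0.0025,-0.0016,0]'
python3 - <<'E'
from h import *
plan(.5745,-.1802,.1235,1.474)
b=cams.read_camera("side")
cv2.imwrite("pics/s5.png",b)
cv2.imwrite("pics/g5.png",cv2.resize(b[235:275,255:305],None,fx=14,fy=14,interpolation=cv2.INTER_NEAREST))
s=ctrl.get_state();p=s["tool_pos"]+[0,0,-.062]
print(proj("side",p),proj("side",p+[0,0,.014]),proj("side",p+[0,0,.034]))
E
```

```text
time: 4.88
tool_pos: [0.5756, -0.1801, 0.127]
ee_rot: [3.137, 0.002, 1.472]
contact_force: [-0.1, 0.2, -1.9]
grip_width: 0.0176
t 4.88 pos [ 0.5756 -0.1801  0.127 ] rot [3.1374e+00 1.8000e-03 1.4724e+00] F [-0.1  0.2 -1.9] w 0.0176
row [-0.0004 -0.0028  0.0087] [ 0.0027  0.0011 -0.001 ] mm [-1.1 -0.1 -3.5]
[[278.92794001 257.36881807]] [[279.252941  252.7956747]] [[279.72876719 246.10024439]]
```

View pics/g5.png

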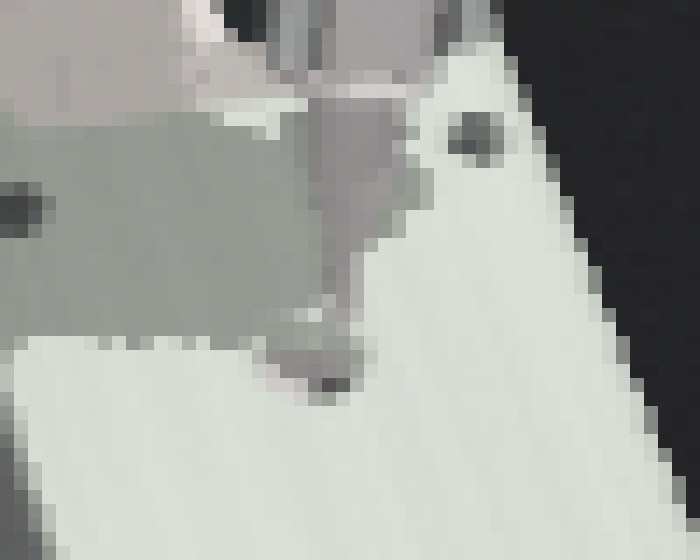

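```bash
python3 -m crank '[0,-0.0037,0.004,0.0027,0.001,-0.001, 0,-0.0037,0.008,0.0027,0.001,-0.001, 0,-0.0037,0.01,0.0027,0.001,-0.001, 0,-0.0037,0.012,0.0027,0.001,-0.001, 0,-0.0037,0.012,0.0027,0.001,-0.001]'
python3 - <<'E'
from h import *
plan(.5741,-.1803,.116,1.474)
E
```

```text
time: 5.35
tool_pos: [0.5741, -0.18, 0.1219]
ee_rot: [-3.141, 0.0, 1.474]
contact_force: [-0.3, 0.3, -1.7]
grip_width: 0.0174
t 5.35 pos [ 0.5741 -0.18    0.1219] rot [-3.1412  0.      1.4739] F [-0.3  0.3 -1.7] w 0.0174
row [-0.0008  0.0001  0.0148] [-0.0003  0.     -0.    ] mm [ 0.  -0.3 -5.9]
```

```bash
python3 -m crank '[-0.0008,0,0.004,0,0,0, -0.0008,0,0.008,0,0,0, -0.0008,0,0.011,0,0,0, -0.0008,0,0.014,0,0,0, -0.0008,0,0.0148,0,0,0]'
python3 - <<'E'
from h import *
plan(.5741,-.1803,.110,1.474)
E
```

```text
time: 5.77
tool_pos: [0.574, -0.1802, 0.1157]
ee_rot: [-3.141, -0.0, 1.474]
contact_force: [0.2, 0.4, -1.8]
grip_width: 0.0173
t 5.77 pos [ 0.574  -0.1802  0.1157] rot [-3.1408e+00 -1.0000e-04  1.4739e+00] F [ 0.2  0.4 -1.8] w 0.0173
row [-0.0001  0.0004  0.0143] [-0.0005 -0.0001 -0.    ] mm [ 0.1 -0.1 -5.7]
```

```bash
python3 -m crank '[0,0,0.004,0,0,0, 0,0,0.008,0,0,0, 0,0,0.011,0,0,0, 0,0,0.014,0,0,0, 0,0,0.0143,0,0,0]'
python3 - <<'E'
from h import *
plan(.5741,-.1803,.105,1.474)
E
```

```text
time: 6.18
tool_pos: [0.5739, -0.1802, 0.1097]
ee_rot: [-3.14, -0.0, 1.474]
contact_force: [-0.6, 0.1, -1.4]
grip_width: 0.0173
t 6.18 pos [ 0.5739 -0.1802  0.1097] rot [-3.1404e+00 -3.0000e-04  1.4739e+00] F [-0.6  0.1 -1.4] w 0.0173
row [-0.0001  0.0006  0.0118] [-0.0007 -0.0002 -0.0001] mm [ 0.2 -0.1 -4.7]
```

```bash
python3 -m crank '[0,0,0.003,0,0,0, 0,0,0.006,0,0,0, 0,0,0.009,0,0,0, 0,0,0.0118,0,0,0, 0,0,0.0118,0,0,0]'
python3 - <<'E'
from h import *
plan(.5700,-.181,.105,1.474)
E
```

```text
time: 6.6
tool_pos: [0.5738, -0.1801, 0.1047]
ee_rot: [-3.14, -0.0, 1.474]
contact_force: [0.6, 0.1, -1.6]
grip_width: 0.0174
t 6.60 pos [ 0.5738 -0.1801  0.1047] rot [-3.1400e+00 -5.0000e-04  1.4739e+00] F [ 0.6  0.1 -1.6] w 0.0174
row [-0.0031 -0.0092 -0.0007] [-0.001  -0.0003 -0.    ] mm [-3.8 -0.9  0.3]
```

```bash
python3 -m crank '[-0.0006,-0.002,0,-0.001,0,0, -0.0012,-0.004,0,-0.001,0,0, -0.0018,-0.006,0,-0.001,0,0, -0.0025,-0.008,0,-0.001,0,0, -0.0031,-0.0092,0,-0.001,0,0]'
python3 - <<'E'
from h import *
plan(.5700,-.181,.098,1.474)
E
```

```text
time: 7.02
tool_pos: [0.5703, -0.1808, 0.1049]
ee_rot: [3.14, -0.001, 1.474]
contact_force: [4.7, 2.6, -2.8]
grip_width: 0.0175
t 7.02 pos [ 0.5703 -0.1808  0.1049] rot [ 3.1404e+00 -8.0000e-04  1.4740e+00] F [ 4.7  2.6 -2.8] w 0.0175
row [-0.0005 -0.0008  0.0172] [ 0.0007 -0.0005 -0.    ] mm [-0.3 -0.2 -6.9]
```

```bash
python3 -m crank '[0,-0.0008,0.004,0,0,0, 0,-0.0008,0.008,0,0,0, 0,-0.0008,0.012,0,0,0, 0,-0.0008,0.016,0,0,0, 0,-0.0008,0.0172,0,0,0]'
python3 - <<'E'
from h import *
plan(.5700,-.181,.091,1.474)
E
```

```text
time: 7.43
tool_pos: [0.5702, -0.1811, 0.098]
ee_rot: [3.14, -0.0, 1.474]
contact_force: [4.0, -0.2, 1.7]
grip_width: 0.0176
t 7.43 pos [ 0.5702 -0.1811  0.098 ] rot [ 3.1398e+00 -3.0000e-04  1.4738e+00] F [ 4.  -0.2  1.7] w 0.0176
row [ 0.0002 -0.0006  0.0174] [ 0.0011 -0.0002 -0.0001] mm [-0.2  0.1 -7. ]
```

```bash
python3 -m crank '[0,-0.0005,0.004,0.001,0,0, 0,-0.0005,0.008,0.001,0,0, 0,-0.0005,0.012,0.001,0,0, 0,-0.0005,0.016,0.001,0,0, 0,-0.0005,0.0174,0.001,0,0]'
python3 - <<'E'
from h import *
plan(.5700,-.181,.084,1.474)
E
```

```text
time: 7.85
tool_pos: [0.57, -0.1811, 0.0909]
ee_rot: [3.141, -0.0, 1.474]
contact_force: [3.9, 0.3, 3.2]
grip_width: 0.0175
t 7.85 pos [ 0.57   -0.1811  0.0909] rot [ 3.1414e+00 -4.0000e-04  1.4739e+00] F [3.9 0.3 3.2] w 0.0175
row [ 0.0001 -0.0001  0.0171] [ 0.0001 -0.0002 -0.0001] mm [-0.   0.1 -6.9]
```

```bash
python3 -m crank '[0,0,0.002,0,0,0, 0,0,0.004,0,0,0, 0,0,0.006,0,0,0, 0,0,0.008,0,0,0, 0,0,0.01,0,0,0]'
python3 - <<'E'
from h import *
plan(.5700,-.181,.084,1.474)
E
```

```text
time: 8.27
tool_pos: [0.5702, -0.1814, 0.0871]
ee_rot: [3.141, 0.0, 1.474]
contact_force: [4.3, -2.1, 5.1]
grip_width: 0.0174
t 8.27 pos [ 0.5702 -0.1814  0.0871] rot [3.1406e+00 4.0000e-04 1.4739e+00] F [ 4.3 -2.1  5.1] w 0.0174
row [ 0.0009 -0.0007  0.0077] [ 0.0006  0.0002 -0.0001] mm [-0.2  0.4 -3.1]
```

```bash
python3 -m crank '[-0.0005,-0.0003,0.002,0,0,0, -0.0005,-0.0003,0.004,0,0,0, -0.0005,-0.0003,0.006,0,0,0, -0.0005,-0.0003,0.008,0,0,0, -0.0005,-0.0003,0.008,0,0,0]'
python3 - <<'E'
from h import *
plan(.5700,-.181,.080,1.474)
E
```

```text
time: 8.68
tool_pos: [0.5701, -0.1816, 0.0837]
ee_rot: [3.141, 0.0, 1.474]
contact_force: [5.5, -0.4, 3.0]
grip_width: 0.0173
t 8.68 pos [ 0.5701 -0.1816  0.0837] rot [3.1406e+00 4.0000e-04 1.4739e+00] F [ 5.5 -0.4  3. ] w 0.0173
row [ 0.0014 -0.0005  0.0093] [ 0.0006  0.0002 -0.0001] mm [-0.1  0.6 -3.7]
```

```bash
python3 -m crank '[0,0.0002,0.0025,0,0,0, 0,0.0002,0.005,0,0,0, 0,0.0002,0.0075,0,0,0, 0,0.0002,0.01,0,0,0, 0,0.0002,0.01,0,0,0]'
python3 - <<'E'
from h import *
plan(.5700,-.181,.076,1.474)
E
```

```text
time: 9.1
tool_pos: [0.5703, -0.1816, 0.0797]
ee_rot: [3.14, 0.0, 1.474]
contact_force: [4.7, -0.5, 4.5]
grip_width: 0.0174
t 9.10 pos [ 0.5703 -0.1816  0.0797] rot [3.1404e+00 4.0000e-04 1.4739e+00] F [ 4.7 -0.5  4.5] w 0.0174
row [ 0.0014 -0.0009  0.0094] [ 0.0008  0.0003 -0.0001] mm [-0.3  0.6 -3.7]
```

```bash
python3 -m crank '[0,0,0.0025,0.0005,0,0, 0,0,0.005,0.0005,0,0, 0,0,0.0075,0.0005,0,0, 0,0,0.01,0.0005,0,0, 0,0,0.01,0.0005,0,0]'
python3 - <<'E'
from h import *
plan(.5700,-.181,.072,1.474)
E
```

```text
time: 9.52
tool_pos: [0.5703, -0.1816, 0.0756]
ee_rot: [3.141, 0.0, 1.474]
contact_force: [4.7, -1.1, 2.5]
grip_width: 0.0174
t 9.52 pos [ 0.5703 -0.1816  0.0756] rot [3.1412e+00 4.0000e-04 1.4739e+00] F [ 4.7 -1.1  2.5] w 0.0174
row [ 0.0014 -0.0008  0.009 ] [ 0.0002  0.0003 -0.0001] mm [-0.3  0.6 -3.6]
```

```bash
python3 -m crank '[0,0,0.0025,0,0,0, 0,0,0.005,0,0,0, 0,0,0.0075,0,0,0, 0,0,0.01,0,0,0, 0,0,0.01,0,0,0]'
python3 - <<'E'
from h import *
plan(.5700,-.181,.068,1.474)
E
```

```text
time: 9.93
tool_pos: [0.5703, -0.1816, 0.0714]
ee_rot: [3.141, 0.0, 1.474]
contact_force: [4.1, -0.5, 4.1]
grip_width: 0.0169
t 9.93 pos [ 0.5703 -0.1816  0.0714] rot [3.1413e+00 4.0000e-04 1.4739e+00] F [ 4.1 -0.5  4.1] w 0.0169
row [ 0.0014 -0.0008  0.0086] [ 0.0002  0.0002 -0.0001] mm [-0.3  0.6 -3.4]
```

```bash
python3 -m crank '[0,0,0.002,0,0,0, 0,0,0.004,0,0,0, 0,0,0.006,0,0,0, 0,0,0.007,0,0,0, 0,0,0.008,0,0,0]'
python3 - <<'E'
from h import *
plan(.5700,-.181,.068,1.474)
E
```

```text
time: 10.35
tool_pos: [0.5703, -0.1816, 0.0682]
ee_rot: [3.141, 0.0, 1.474]
contact_force: [4.8, -0.4, 5.0]
grip_width: 0.0173
t 10.35 pos [ 0.5703 -0.1816  0.0682] rot [3.1412e+00 3.0000e-04 1.4738e+00] F [ 4.8 -0.4  5. ] w 0.0173
row [ 0.0014 -0.0009  0.0006] [ 0.0002  0.0002 -0.0001] mm [-0.3  0.6 -0.2]
```

Creep down until the collar shows contact.

```bash
python3 -m crank '[0,0,0.0008,0,0,0, 0,0,0.0015,0,0,0, 0,0,0.002,0,0,0, 0,0,0.002,0,0,0, 0,0,0.002,0,0,0]'
```

```text
time: 10.77
tool_pos: [0.5704, -0.1816, 0.068]
ee_rot: [3.141, 0.001, 1.474]
contact_force: [3.6, -0.2, 9.3]
grip_width: 0.0172
```

```bash
python3 -m crank '[0,0,0.001,0,0,0, 0,0,0.002,0,0,0, 0,0,0.002,0,0,0, 0,0,0.002,0,0,0, 0,0,0.002,0,0,0]'
```

```text
time: 11.18
tool_pos: [0.5703, -0.1815, 0.0679]
ee_rot: [3.14, 0.001, 1.474]
contact_force: [2.3, -0.1, 11.2]
grip_width: 0.0174
```

```bash
python3 -m crank '[0,-0.0005,-0.0008,0,0,0, 0,-0.0008,-0.0008,0,0,0, 0,-0.001,-0.0008,0,0,0, 0,-0.0012,-0.0008,0,0,0, 0,-0.0012,-0.0008,0,0,0]'
```

```text
time: 11.6
tool_pos: [0.5702, -0.1816, 0.068]
ee_rot: [3.14, 0.001, 1.474]
contact_force: [6.7, -0.7, 2.0]
grip_width: 0.0173
```

```bash
python3 -m crank '[0,0,0.002,0,0,0, 0,0,0.002,0,0,0, 0,0.0003,0.002,0,0,0, 0,0.0005,0.002,0,0,0, 0,0.0005,0.002,0,0,0]'
python3 -m crank '[0,0,-0.001,0,0,0, 0,0,-0.001,0,0,0, 0,0,-0.001,0,0,0, 0,0,-0.001,0,0,0, 0,0,-0.001,0,0,0]' 0.2
python3 -m crank '[0,0,0,0,0,0, 0,0,0,0,0,0, 0,0,0,0,0,0, 0,0,-0.05,0,0,0, 0,0,-0.1,0,0,0]' 0.2
```

```text
time: 12.02
tool_pos: [0.5702, -0.1816, 0.068]
ee_rot: [3.14, 0.001, 1.474]
contact_force: [1.8, 0.4, 10.6]
grip_width: 0.0174
time: 12.43
tool_pos: [0.5698, -0.1814, 0.0678]
ee_rot: [3.141, 0.001, 1.474]
contact_force: [0.1, 0.0, -0.3]
grip_width: 0.0685
time: 12.85
tool_pos: [0.5692, -0.1811, 0.1074]
ee_rot: [-3.139, -0.001, 1.474]
contact_force: [-0.6, -0.6, -0.2]
grip_width: 0.0683
```

```bash
python3 -c "
from h import *
plan(.5193,.274,.2,1.224)"
```

```text
t 12.85 pos [ 0.5692 -0.1811  0.1074] rot [-3.1392e+00 -5.0000e-04  1.4740e+00] F [-0.6 -0.6 -0.2] w 0.0683
row [ 1.1205 -0.2346 -0.2304] [-1.600e-03 -1.000e-04  1.592e-01] mm [-49.9 455.1  92.6]
```

```bash
python3 -m crank '[0,0,-0.1,0,0,0, 0.03,-0.005,-0.19,0,0,0.02, 0.12,-0.025,-0.22,0,0,0.05, 0.22,-0.046,-0.23,0,0,0.08, 0.32,-0.067,-0.23,0,0,0.11]' 0
python3 -c "
from h import *
plan(.5193,.274,.2,1.224)"
```

```text
time: 13.27
tool_pos: [0.5551, -0.0503, 0.2011]
ee_rot: [3.141, -0.0, 1.297]
contact_force: [0.6, -0.4, 0.4]
grip_width: 0.0851
t 13.27 pos [ 0.5551 -0.0503  0.2011] rot [ 3.1409e+00 -1.0000e-04  1.2974e+00] F [ 0.6 -0.4  0.4] w 0.0851
row [ 0.7564 -0.3051  0.0027] [ 0.0004 -0.0001  0.0467] mm [-35.8 324.3  -1.1]
```

```bash
python3 -m crank '[0.095,-0.038,0,0,0,0.02, 0.19,-0.076,0,0,0,0.04, 0.285,-0.115,0,0,0,0.0467, 0.38,-0.153,0,0,0,0.0467, 0.475,-0.191,0,0,0,0.0467]' 0
python3 -c "
from h import *
plan(.5193,.274,.2,1.224)"
```

```text
time: 13.68
tool_pos: [0.5322, 0.1552, 0.2012]
ee_rot: [3.141, -0.0, 1.224]
contact_force: [-0.3, -0.6, 0.2]
grip_width: 0.0852
t 13.68 pos [0.5322 0.1552 0.2012] rot [ 3.1408e+00 -2.0000e-04  1.2239e+00] F [-0.3 -0.6  0.2] w 0.0852
row [ 0.2683 -0.1312  0.0031] [ 0.0005 -0.0001 -0.0001] mm [-12.9 118.8  -1.2]
```

```bash
python3 -m crank '[0.09,-0.044,0.02,0,0,0, 0.18,-0.088,0.04,0,0,0, 0.25,-0.122,0.06,0,0,0, 0.268,-0.131,0.07,0,0,0, 0.268,-0.131,0.075,0,0,0]' 0
python3 - <<'E'
from h import *
plan(.5193,.274,.064,1.224)
a=cams.read_camera("top");b=cams.read_camera("side")
cv2.imwrite("pics/t6.png",a);cv2.imwrite("pics/s6.png",b)
cv2.imwrite("pics/g6.png",np.hstack([cv2.resize(a[140:230,300:430],(520,360),interpolation=cv2.INTER_CUBIC),cv2.resize(b[220:330,240:320],(262,360),interpolation=cv2.INTER_CUBIC)]))
cv2.imwrite("pics/g6b.png",cv2.resize(b[85:175,150:240],None,fx=6.5,fy=6.5,interpolation=cv2.INTER_CUBIC))
s=ctrl.get_state();p=s["tool_pos"]; print(proj("side",p+[0,0,.013]),proj("side",[p[0],p[1],.102]),proj("side",[p[0],p[1],.06]))
E
```

```text
time: 14.1
tool_pos: [0.5185, 0.2757, 0.1704]
ee_rot: [-3.141, 0.0, 1.227]
contact_force: [-0.3, -0.1, -0.0]
grip_width: 0.0852
t 14.10 pos [0.5185 0.2757 0.1704] rot [-3.1414e+00  5.0000e-04  1.2272e+00] F [-0.3 -0.1 -0. ] w 0.0852
row [-0.0031  0.0034  0.266 ] [-0.0001  0.0003  0.002 ] mm [   0.8   -1.7 -106.4]
[[199.40562624 105.28873321]] [[201.50178795 132.12140445]] [[202.50524035 144.96645749]]
```

View pics/g6.png

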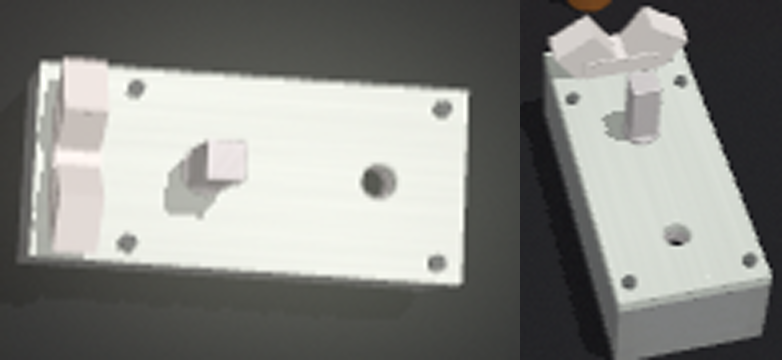

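View pics/g6b.png

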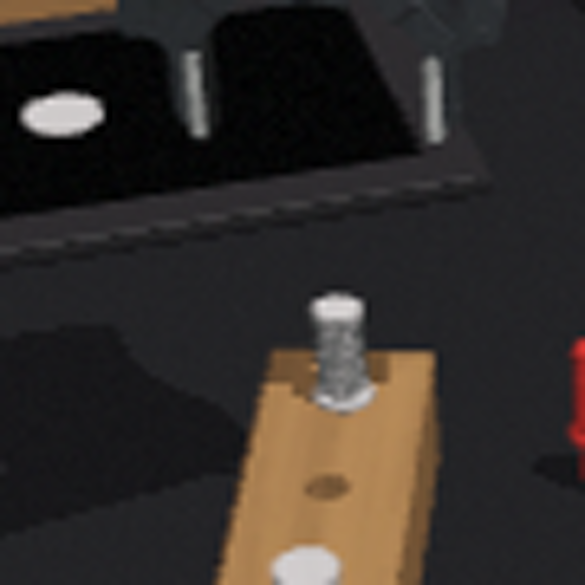

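Run:
```python
from h import *
for uv in [(201.8,132.3),(201.5,132.1),(201.6,131.7)]: print(ray("side",uv,.102))
print(ray("top",(75+131/5.5-.4,185+169/5.5-.4),.102))
# hole_end by top in the new picture: dark centroid
for n,f,c,r in(("top","t6",(395,185),7),("side","s6",(288,292),6)):
    I=cv2.imread(f"pics/{f}.png").mean(2); u,v=c
    print((I[v-r:v+r+1,u-r:u+r+1]).astype(int))
```

```text
[0.51998575 0.2719738  0.102     ]
[0.519433   0.27319081 0.102     ]
[0.52014218 0.27506508 0.102     ]
[0.51887715 0.27592257 0.102     ]
[[240 240 239 239 239 239 238 238 238 238 238 238 237 237 237]
 [240 241 240 241 240 240 240 240 239 239 239 240 239 238 238]
 [241 241 241 241 236 229 228 229 233 237 240 240 239 239 239]
 [240 241 240 231 210 165 165 175 195 220 235 239 239 239 239]
 [241 240 237 174 115 127 137 142 144 171 209 238 238 238 238]
 [243 242 222  91  87  87 112 135 152 142 178 235 239 239 239]
 [240 240 184  89  87  87  87 127 144 150 161 219 240 240 240]
 [241 240 151  89  88  87  87 104 138 154 142 219 239 239 239]
 [241 241 170  89  87  87  87 108 137 154 154 222 238 238 238]
 [241 241 214 113  88  87  87 122 147 153 176 233 239 239 239]
 [239 239 239 186 136  96 104 136 175 176 220 238 239 239 239]
 [240 240 240 236 210 173 175 178 202 227 238 238 238 237 236]
 [241 241 241 241 241 236 231 230 235 240 239 239 239 238 238]
 [243 243 242 242 242 242 241 241 241 241 240 240 240 240 239]
 [241 242 242 241 241 242 241 241 241 241 241 241 241 241 241]]
[[214 214 216 215 215 216 216 213 215 214 214 214 215]
 [213 213 215 215 216 218 217 214 214 215 214 213 214]
 [214 213 216 215 194 182 183 200 207 215 214 214 214]
 [214 208 187 171 170 165 158 153 172 204 214 214 213]
 [215 204 168 168 158 160 153 149 150 174 204 215 213]
 [215 204 172 143 157 153 142 141 142 151 195 214 213]
 [215 199 161 159 155 142 142 139 135 146 191 214 213]
 [217 211 181 127  96  99 120 137 132 152 206 215 214]
 [216 216 206 158  76  23  25 101 185 205 212 214 214]
 [217 216 214 212 211 205 205 213 215 215 212 214 214]
 [216 216 215 213 212 214 214 213 214 215 213 213 215]
 [215 216 215 213 212 214 214 212 213 214 213 211 214]
 [214 216 216 214 212 212 215 212 213 215 214 212 213]]
```

```bash
python3 -c "
from h import *
plan(.5193,.2746,.064,1.224)"
```

```text
t 14.20 pos [0.5194 0.2731 0.171 ] rot [3.1411e+00 6.0000e-04 1.2239e+00] F [-0.6 -0.5  0.5] w 0.0855
row [ 0.0036 -0.0017  0.2675] [ 0.0003  0.0004 -0.0001] mm [-1.00e-01  1.50e+00 -1.07e+02]
```

```bash
python3 -m crank '[0.0036,-0.0017,0.08,0,0,0, 0.0036,-0.0017,0.16,0,0,0, 0.0036,-0.0017,0.22,0,0,0, 0.0036,-0.0017,0.255,0,0,0, 0.0036,-0.0017,0.2665,0,0,0]' 0
python3 -m crank '[0,0,0,0,0,0, 0,0,0,0,0,0, 0,0,0,0,0,0, 0,0,0,0,0,0, 0,0,0,0,0,0]' 1
python3 -m crank '[0,0,0,0,0,0, 0,0,0,0,0,0, 0,0,0,0,0,0, 0,0,0,0,0,0, 0,0,0,0,0,0]' 1
```

```text
time: 14.62
tool_pos: [0.519, 0.2725, 0.0625]
ee_rot: [-3.139, 0.003, 1.221]
contact_force: [0.1, -0.3, -0.2]
grip_width: 0.0858
time: 15.03
tool_pos: [0.5195, 0.2725, 0.0635]
ee_rot: [-3.141, 0.002, 1.221]
contact_force: [0.9, 0.7, -0.3]
grip_width: 0.0257
time: 15.45
tool_pos: [0.5195, 0.2726, 0.0637]
ee_rot: [-3.141, 0.002, 1.222]
contact_force: [-1.0, -0.9, 3.1]
grip_width: 0.0186
```

```bash
python3 -m crank '[0,0,-0.04,0,0,0, 0,0,-0.12,0,0,0, 0,0,-0.22,0,0,0, 0,0,-0.3,0,0,0, 0,0,-0.34,0,0,0]'
python3 -c "
from h import *
plan(.5624,-.2625,.2,1.474)"
```

```text
time: 15.87
tool_pos: [0.5205, 0.2731, 0.2039]
ee_rot: [3.137, -0.002, 1.222]
contact_force: [-0.5, -0.5, -1.4]
grip_width: 0.0185
t 15.87 pos [0.5205 0.2731 0.2039] rot [ 3.1375e+00 -1.7000e-03  1.2217e+00] F [-0.5 -0.5 -1.4] w 0.0185
row [-1.2225  0.5564  0.0101] [ 0.0028 -0.0007 -0.1606] mm [  41.9 -535.6   -3.9]
```

```bash
python3 -m crank '[-0.08,0.036,0,0,0,-0.03, -0.17,0.077,0,0,0,-0.06, -0.26,0.118,0,0,0,-0.09, -0.35,0.159,0,0,0,-0.12, -0.44,0.2,0,0,0,-0.16]'
python3 -c "
from h import *
plan(.5624,-.2625,.2,1.474)"
```

```text
time: 16.28
tool_pos: [0.5351, 0.0787, 0.2038]
ee_rot: [3.138, -0.001, 1.476]
contact_force: [1.2, -0.6, -1.2]
grip_width: 0.0191
t 16.28 pos [0.5351 0.0787 0.2038] rot [ 3.1376e+00 -5.0000e-04  1.4757e+00] F [ 1.2 -0.6 -1.2] w 0.0191
row [-0.8427  0.1488  0.0095] [ 0.0025 -0.0003  0.0011] mm [  27.3 -341.2   -3.8]
```

```bash
python3 -m crank '[-0.1,0.018,0,0,0,0, -0.2,0.036,0,0,0,0, -0.3,0.054,0,0,0,0, -0.4,0.072,0,0,0,0, -0.5,0.09,0,0,0,0]'
python3 -c "
from h import *
plan(.5624,-.2625,.2,1.474)"
```

```text
time: 16.7
tool_pos: [0.5516, -0.1258, 0.2036]
ee_rot: [3.138, -0.001, 1.476]
contact_force: [-0.1, 0.4, -1.3]
grip_width: 0.0185
t 16.70 pos [ 0.5516 -0.1258  0.2036] rot [ 3.1380e+00 -8.0000e-04  1.4756e+00] F [-0.1  0.4 -1.3] w 0.0185
row [-0.3377  0.0593  0.009 ] [ 0.0023 -0.0005  0.001 ] mm [  10.8 -136.7   -3.6]
```

```bash
python3 -m crank '[-0.1,0.018,0,0.002,0,0, -0.2,0.036,0,0.002,0,0, -0.28,0.05,0,0.002,0,0, -0.325,0.057,0,0.002,0,0, -0.338,0.0593,0,0.002,0,0]'
python3 -m crank '[0,0,0.04,0,0,0, 0,0,0.1,0,0,0, 0,0,0.16,0,0,0, 0,0,0.2,0,0,0, 0,0,0.22,0,0,0]'
python3 - <<'E'
from h import *
plan(.5624,-.2625,.1,1.474)
b=cams.read_camera("side");a=cams.read_camera("top")
s=ctrl.get_state();p=s["tool_pos"]; print(p,s["ee_rot"])
cv2.imwrite("pics/s7.png",b);cv2.imwrite("pics/t7.png",a)
cv2.imwrite("pics/g7.png",cv2.resize(b[235:315,255:335],None,fx=7.5,fy=7.5,interpolation=cv2.INTER_CUBIC))
for h in(-.032,-.0077,-.0037): print(h,proj("side",p+[0,0,h]))
print(proj("side",[.5624,-.2611,.06]))
E
```

```text
time: 17.12
tool_pos: [0.562, -0.2659, 0.2026]
ee_rot: [-3.141, -0.001, 1.472]
contact_force: [-0.3, -0.2, -1.4]
grip_width: 0.0187
time: 17.53
tool_pos: [0.5611, -0.2643, 0.1121]
ee_rot: [-3.137, -0.003, 1.473]
contact_force: [-1.1, 0.4, -1.7]
grip_width: 0.0185
t 17.53 pos [ 0.5611 -0.2643  0.1121] rot [-3.1374e+00 -3.1000e-03  1.4730e+00] F [-1.1  0.4 -1.7] w 0.0185
row [0.0046 0.003  0.0302] [-0.0027 -0.0019 -0.0006] mm [  1.3   1.8 -12.1]
[ 0.5615511  -0.26480517  0.11341628] [-3.13863604e+00 -2.19387463e-03  1.47298194e+00]
-0.032 [[288.14449613 285.767102  ]]
-0.0077 [[288.94261042 277.58145802]]
-0.0037 [[289.07694348 276.20370721]]
[[287.17274044 291.11450961]]
```

View pics/g7.png

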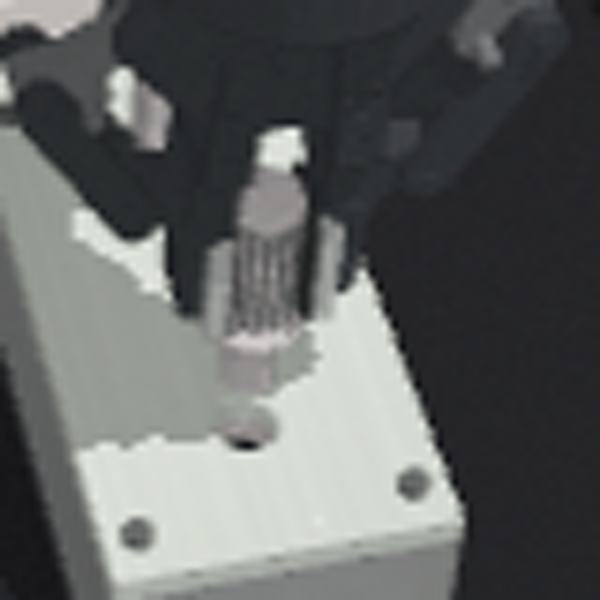

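```bash
python3 -m crank '[0.003,0.003,0.02,-0.0027,-0.0019,0, 0.003,0.003,0.03,-0.0027,-0.0019,0, 0.003,0.003,0.03,-0.0027,-0.0019,0, 0.003,0.003,0.03,-0.0027,-0.0019,0, 0.003,0.003,0.03,-0.0027,-0.0019,0]'
cat > ov.py <<'E'
from h import *
s=ctrl.get_state();p=s["tool_pos"]; plan(.5624,-.2631,.095,1.474)
b=cams.read_camera("side"); cv2.imwrite("pics/s8.png",b)
F=12;u0,v0,w,h=268,255,44,48
def ov(off,name):
    im=cv2.resize(b[v0:v0+h,u0:u0+w],None,fx=F,fy=F,interpolation=cv2.INTER_CUBIC)
    th=np.linspace(0,2*np.pi,60)
    for z,r,c in((.0383,.010,(0,0,255)),(-.0077,.013,(0,255,0)),(-.0037,.013,(0,255,0)),(-.0317,.0055,(255,0,0)),(-.0302,.007,(255,0,0))):
        X=p+np.c_[r*np.cos(th)+off[0],r*np.sin(th)+off[1],0*th+z]
        q=(proj("side",X)-[u0,v0]+.5)*F
        cv2.polylines(im,[q.astype(int)],True,c,1)
    X=np.c_[.5624+.008*np.cos(th),-.2611+.008*np.sin(th),0*th+.06]
    cv2.polylines(im,[((proj("side",X)-[u0,v0]+.5)*F).astype(int)],True,(255,0,255),1)
    return im
cv2.imwrite("pics/ov.png",cv2.resize(np.hstack([ov((0,0),0)]),None,fx=1,fy=1))
cv2.imwrite("pics/ov2.png",ov((0,.002),0))
E
python3 ov.py
```

```text
time: 18.05
tool_pos: [0.563, -0.2638, 0.102]
ee_rot: [3.139, 0.001, 1.473]
contact_force: [-0.3, 0.1, -1.5]
grip_width: 0.0186
t 18.05 pos [ 0.563  -0.2638  0.102 ] rot [3.1394e+00 1.3000e-03 1.4729e+00] F [-0.3  0.1 -1.5] w 0.0186
row [ 0.0017 -0.0018  0.0175] [ 0.0014  0.0008 -0.0007] mm [-0.6  0.7 -7. ]
```

View pics/ov.png

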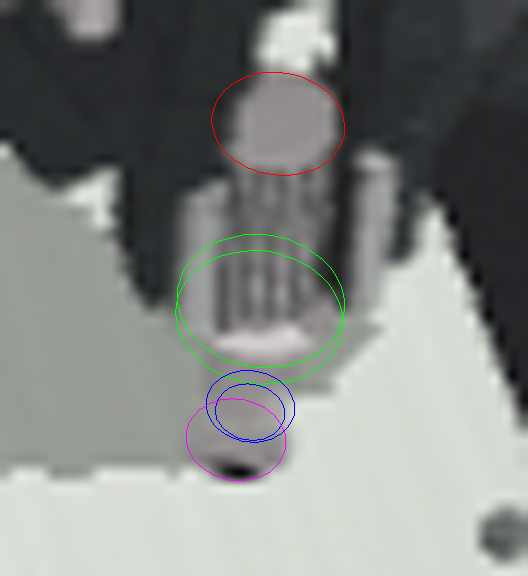

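View pics/ov2.png

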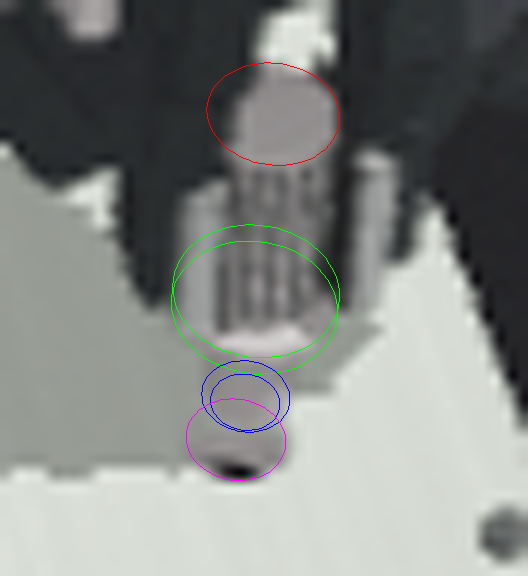

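```bash
python3 -c "
from h import *
plan(.5624,-.2627,.094,1.474)"
```

```text
t 18.10 pos [ 0.563  -0.2638  0.102 ] rot [3.1394e+00 1.3000e-03 1.4730e+00] F [-0.1 -0.7 -1.6] w 0.0184
row [ 0.0027 -0.0019  0.0199] [ 0.0014  0.0008 -0.0006] mm [-0.6  1.1 -8. ]
```

```bash
python3 -m crank '[0.0027,-0.0019,0.005,0.0014,0.0008,0, 0.0027,-0.0019,0.01,0.0014,0.0008,0, 0.0027,-0.0019,0.015,0.0014,0.0008,0, 0.0027,-0.0019,0.0195,0.0014,0.0008,0, 0.0027,-0.0019,0.0195,0.0014,0.0008,0]'
python3 -c "
from h import *
plan(.5624,-.2627,.090,1.474)"
```

```text
time: 18.52
tool_pos: [0.5622, -0.2626, 0.0936]
ee_rot: [-3.141, -0.0, 1.473]
contact_force: [0.3, 0.1, -1.3]
grip_width: 0.0187
t 18.52 pos [ 0.5622 -0.2626  0.0936] rot [-3.1408e+00 -4.0000e-04  1.4729e+00] F [ 0.3  0.1 -1.3] w 0.0187
row [-0.0001  0.0005  0.0091] [-0.0005 -0.0003 -0.0007] mm [ 0.2 -0.1 -3.6]
```

Tip about 2 mm above the face; feel down in small steps.

```bash
python3 -m crank '[0,0.0004,0.002,0,0,0, 0,0.0004,0.004,0,0,0, 0,0.0004,0.006,0,0,0, 0,0.0004,0.007,0,0,0, 0,0.0004,0.007,0,0,0]'
```

```text
time: 18.93
tool_pos: [0.5623, -0.2626, 0.0908]
ee_rot: [-3.141, -0.0, 1.473]
contact_force: [-0.0, -0.3, -1.6]
grip_width: 0.0187
```

```bash
python3 -c "
from h import *
plan(.5624,-.2627,.088,1.474)"
```

```text
t 18.93 pos [ 0.5623 -0.2626  0.0908] rot [-3.1407e+00 -5.0000e-04  1.4729e+00] F [-0.  -0.3 -1.6] w 0.0187
row [-0.0002  0.0002  0.0069] [-0.0006 -0.0003 -0.0007] mm [ 0.1 -0.1 -2.8]
```

```bash
python3 -m crank '[0,0,0.002,0,0,0, 0,0,0.004,0,0,0, 0,0,0.006,0,0,0, 0,0,0.006,0,0,0, 0,0,0.006,0,0,0]'
```

```text
time: 19.35
tool_pos: [0.5623, -0.2626, 0.0883]
ee_rot: [-3.141, -0.001, 1.473]
contact_force: [0.3, -0.1, -0.9]
grip_width: 0.0185
```

```bash
python3 -m crank '[0,0,0.002,0,0,0, 0,0,0.004,0,0,0, 0,0,0.006,0,0,0, 0,0,0.008,0,0,0, 0,0,0.01,0,0,0]'
python3 -m crank '[0,0,0.002,0,0,0, 0,0,0.004,0,0,0, 0,0,0.006,0,0,0, 0,0,0.007,0,0,0, 0,0,0.007,0,0,0]'
```

```text
time: 19.77
tool_pos: [0.5623, -0.2626, 0.0842]
ee_rot: [-3.141, -0.001, 1.473]
contact_force: [-0.8, 0.0, -1.1]
grip_width: 0.0184
time: 20.18
tool_pos: [0.5623, -0.2626, 0.0813]
ee_rot: [-3.14, -0.001, 1.473]
contact_force: [-0.1, -0.2, -1.1]
grip_width: 0.019
```

```bash
python3 -m crank '[0,0,0.002,0,0,0, 0,0,0.004,0,0,0, 0,0,0.006,0,0,0, 0,0,0.008,0,0,0, 0,0,0.01,0,0,0]'
python3 -m crank '[0,0,0.0025,0,0,0, 0,0,0.005,0,0,0, 0,0,0.0075,0,0,0, 0,0,0.01,0,0,0, 0,0,0.012,0,0,0]'
```

```text
time: 20.6
tool_pos: [0.5623, -0.2626, 0.0772]
ee_rot: [-3.14, -0.001, 1.473]
contact_force: [-0.1, -0.9, -1.6]
grip_width: 0.0185
time: 21.02
tool_pos: [0.5622, -0.2626, 0.0722]
ee_rot: [-3.14, -0.001, 1.473]
contact_force: [0.7, 0.1, -1.1]
grip_width: 0.0187
```

```bash
python3 -m crank '[0,0,0.002,0.0005,0,0, 0,0,0.004,0.0005,0,0, 0,0,0.006,0.0005,0,0, 0,0,0.008,0.0005,0,0, 0,0,0.009,0.0005,0,0]'
python3 -m crank '[0,0,0.0008,0,0,0, 0,0,0.0016,0,0,0, 0,0,0.0024,0,0,0, 0,0,0.003,0,0,0, 0,0,0.003,0,0,0]'
```

```text
time: 21.43
tool_pos: [0.5622, -0.2626, 0.0685]
ee_rot: [-3.139, -0.001, 1.473]
contact_force: [-0.6, 0.4, -1.3]
grip_width: 0.0188
time: 21.85
tool_pos: [0.5623, -0.2626, 0.0677]
ee_rot: [-3.14, -0.0, 1.473]
contact_force: [-0.9, 0.8, 3.2]
grip_width: 0.0188
```

Contact just at the expected height; a little more to confirm it is seated.

```bash
python3 -m crank '[0,0,0.001,0,0,0, 0,0,0.002,0,0,0, 0,0,0.002,0,0,0, 0,0,0.002,0,0,0, 0,0,0.002,0,0,0]'
python3 -m crank '[0,0,0.001,0,0,0, 0,0,0.002,0,0,0, 0,0,0.002,0,0,0, 0,0,0.002,0,0,0, 0,0,0.002,0,0,0]'
```

```text
time: 22.27
tool_pos: [0.5622, -0.2626, 0.0677]
ee_rot: [-3.14, -0.0, 1.473]
contact_force: [-2.5, 1.3, 7.2]
grip_width: 0.0186
time: 22.68
tool_pos: [0.5623, -0.2626, 0.0677]
ee_rot: [-3.141, 0.0, 1.473]
contact_force: [-3.6, 1.6, 9.0]
grip_width: 0.0187
```

```bash
python3 -m crank '[0,0,-0.001,0,0,0, 0,0,-0.001,0,0,0, 0,0,-0.001,0,0,0, 0,0,-0.001,0,0,0, 0,0,-0.001,0,0,0]' 0.2
python3 -m crank '[0,0,0,0,0,0, 0,0,0,0,0,0, 0,0,0,0,0,0, 0,0,-0.05,0,0,0, 0,0,-0.1,0,0,0]' 0.2
python3 -m crank '[0,0,-0.1,0,0,0, 0,0,-0.2,0,0,0, 0,0,-0.27,0,0,0, 0.1,0,-0.27,0,0,0, 0.2,0,-0.27,0,0,0]'
python3 -m crank '[0.1,0,0,0,0,0, 0.2,0,0,0,0,0, 0.3,0,0,0,0,0, 0.4,0,0,0,0,0, 0.4,0,0,0,0,0]'
python3 - <<'E'
from h import *
a=cams.read_camera("top");b=cams.read_camera("side");cv2.imwrite("pics/t9.png",a);cv2.imwrite("pics/s9.png",b)
cv2.imwrite("pics/g9.png",np.hstack([cv2.resize(a[140:230,300:430],(468,324),interpolation=cv2.INTER_CUBIC),cv2.resize(b[220:330,240:320],(236,324),interpolation=cv2.INTER_CUBIC)]))
E
```

```text
time: 23.1
tool_pos: [0.5623, -0.2626, 0.0678]
ee_rot: [-3.141, 0.0, 1.473]
contact_force: [0.9, -0.0, 0.2]
grip_width: 0.0684
time: 23.52
tool_pos: [0.5618, -0.2623, 0.1073]
ee_rot: [-3.138, -0.001, 1.473]
contact_force: [-0.5, -0.2, -0.0]
grip_width: 0.0684
time: 23.93
tool_pos: [0.5703, -0.1836, 0.2172]
ee_rot: [3.141, 0.0, 1.47]
contact_force: [1.6, 0.4, -1.5]
grip_width: 0.068
time: 24.35
tool_pos: [0.5863, -0.018, 0.2174]
ee_rot: [3.141, -0.002, 1.476]
contact_force: [-0.8, 0.6, -0.1]
grip_width: 0.0684
```

View pics/g9.png

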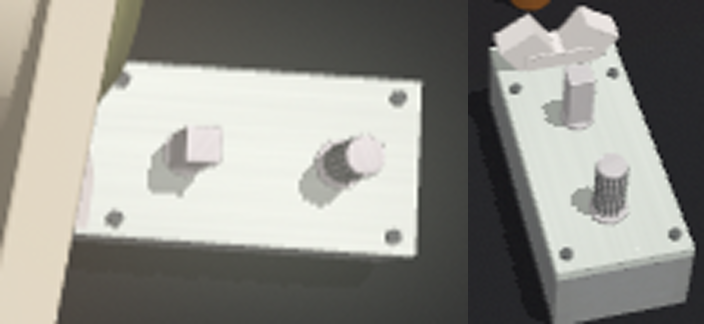

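View pics/s9.png

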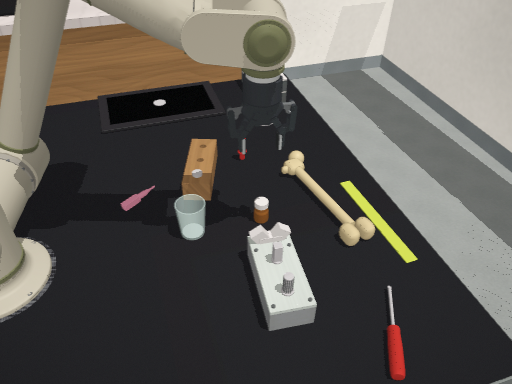

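Run:
```python
from rig import ctrl
s=ctrl.get_state(); print(s["time"],s["contact_force"].round(1)); print(ctrl.close_job())
```

```text
24.45 [ 0.1 -0.5  0.2]
the job is handed in; nothing more can be done
None
```

The drift is fully home in the hole next to the V-shaped rest, and the thumb bolt is fully home in the other hole. I handed the job in at 24.5 s, with the arm clear of everything.

- **Drift:** I read the strip's shift from the pictures as about 8.4 mm, mostly along +x. I lowered the drift's nose through both holes without touching, moved it sideways to drag the strip, and followed the side forces while pressing it down. The force on the tool stayed at or below about 7 N sideways and 11 N downwards in the readings at the end of each move. The collar met the plate at the expected height. I then released it.
- **Bolt:** The hole looked open before I fitted it. It went through the plate and strip with no force I could feel, and its collar met the plate at the expected height. I pressed it to about 9 N and released it.
- **Last checks:** The final pictures show both collars flush on the plate. The spare screw, red look-alike, vial, beaker and bone looked to be where they started. The force on the tool was about zero.

**Disagreements:**
- The two cameras differed by 2 to 3 mm, so I relied on touch for the final alignment.
- The bolt was gripped about 1.5 to 2 mm off-centre. I allowed for that when placing it.
- The pink look-alike was upright but already leaning in the first picture, and lay on its side by 1.4 s. The gripper passed well above it, so I believe it toppled by itself, but I did not see it fall.

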